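Sweep the loose nuts into the catch pan

ROBOT

A 6-joint arm with a two-finger parallel gripper is mounted at the origin on the work surface; the furniture and walls round the work are solid. World frame = base frame: x ahead of the robot, y to its left, z up, the work surface at z = 0. Lengths are in m, angles in rad, forces in N, time in s.
With the tool pointing down it reaches from about 0.275 to 0.85 m from the base axis. Payload 19 kg.
Tool frame: the origin (TCP) lies at the very end of the fingers, on their centre line; the grasp point (between the pads) lies 19 mm behind it (manip.grasp_offset is the z of the grasp point in the tool frame, in m); z points along the fingers, y is the line along which they close (so a half turn about z gives the same grasp; the last joint's range is limited). The gripper opens to 85 mm and grips with 20 to 120 N. Pads are 22 mm wide; open, the fingers measure 114 mm over their backs; the gripper's body (76 mm by 85 mm) begins 54 mm behind the grasp point. The pads swing forward as they close: fully open they stand 13 mm farther back than shut.
Start: joints at [1.011, 0.15, 1.437, -0, 1.554, -0.134], TCP at [0.238, 0.524, 0.231] pointing down, gripper open.
Joint ranges: [-2.8, 2.8], [-0.68, 2.1], [0.12, 2.68], [-1.39, 4.53], [0.16, 2.79], [-2.81, 2.81]. Speed limits (rad/s): [1.89, 1.89, 2.22, 3.01, 3.01, 3.01].

INTERFACE

Orientations are given as a unit quaternion [w, x, y, z].
In Python, from workcell import manip, cams, sensors gives the robot as it stands (manip), with the cameras (cams) and the readings (sensors).
- The arm moves only by the shell command python3 jog.py 'ROWS' [OPENING] [FORCE]. ROWS is a JSON list of rows, 1 to 8 of them, each an object with the fields tx, ty, tz (the shift in shares of 1 m (1.0 is 1 m)), rx, ry, rz (a rotation vector in a scale on which 1.0 is pi/2 rad); a field left out counts as zero; each row shifts and turns the commanded pose from where the row before left it, along the tool's axes as they then stand; what a row does not reach is not made up. A row lasts 1/12 s, in which the tool goes at most 0.0417 m and 0.125 rad, less where a joint would pass 70% of its speed; a pose out of reach is approached as far as the arm can. OPENING is the finger opening in m, set as the command begins (- or left out keeps the last). The fingers move at their own pace and stop on an object; FORCE is the grip in N (left out, the last holds). Time passes only in rows, so rows that do not move let the fingers close. It prints the time, the measured TCP pose, the force, the opening and the grip force at its end. No shift or turn number may pass 1 either way. Input that does not fit is refused with a message, and nothing moves.
- sensors.observe(): the state, without advancing time (a new reading comes with each control period).
- cams.capture(name): name is "side" or "top"; returns the picture (400x640x3 uint8, red, green, blue); there is no depth.
- cams.get_calibration(name): a dict with "fx", "fy", "cx", "cy" (pixels), "k1" (the pictures are not rectified: a ray, as slopes to the right and down, at radius r is drawn at 1 + k1 r^2 times it, then the intrinsics apply), "pose" (4x4, takes a point from camera to world coordinates). Camera axes: x right, y down, z forward; pixel columns grow to the right and rows downward; lengths in m; the calibration is good to about 2 mm. A picture is of the moment at which its call begins. get_calibration takes no time and is no camera call.
- manip.sign_off(): hands the job in; it is judged then, once.
The state is a dict: "t": time; "q": joint angles; "qd": joint speeds; "tau": joint torques, N m; "eef_pos": TCP position; "eef_rot": TCP orientation; "contact_force": force on the tool from outside, world axes, zero at the start; "ft_torque": the same for the moment, N m; "finger_gap": finger opening in m; "finger_force": force on a finger pad.
Only numpy, scipy, OpenCV 4.12 (cv2) and the standard library are available. Lean on these libraries where they do the work, as an engineer would, in place of code of your own. Each camera call takes 0.05 s, during which the arm holds its last target. There are 200 camera calls.

TASK

Clear the bench by sweeping the three loose hexagon nuts over the sloping lip into the low sheet-metal catch pan, so that each lies wholly inside it, past the lip. Push them along the surface with the fingertips, one at a time or together, and do not pick any up; leave the standing bolt, the roll of tape and the tape measure where they are.

Things in the scene. Friction and masses are not known exactly. Their poses are not given: they have to be found in the camera images.
- catch_pan: low bare steel pan open on one side, screwed to the table. Origin: floor centre at table height; x from open mouth to back wall, y along the back wall, z up. Floor inside: x -50..50, y -90..90 mm, 2 mm above the table. Lip of that width slopes up from the table at x=-74 to the floor at -50. Side walls 3 mm thick, rims 25 mm high; back rim 35 mm high. Screw tabs reach y=+-118 at x=20, 7 mm high.
- nut_1: loose M16 hexagon nut of pale steel, lying flat on the table; 24 mm across the flats, 28 mm across the corners, 13 mm high, about 35 g. Origin: centre of its underside (about z = 0 on the table, 2 mm higher on the pan's floor), z up along its bore. It slides when pushed at its side. The three nuts are alike.
- nut_2: loose M16 hexagon nut of pale steel, lying flat on the table; 24 mm across the flats, 28 mm across the corners, 13 mm high, about 35 g. Origin: centre of its underside (about z = 0 on the table, 2 mm higher on the pan's floor), z up along its bore. It slides when pushed at its side. The three nuts are alike.
- nut_3: loose M16 hexagon nut of pale steel, lying flat on the table; 24 mm across the flats, 28 mm across the corners, 13 mm high, about 35 g. Origin: centre of its underside (about z = 0 on the table, 2 mm higher on the pan's floor), z up along its bore. It slides when pushed at its side. The three nuts are alike.
- standing_bolt: bystander: pale steel bolt standing upright on its head on the table, head 18 mm wide, 52 mm tall, loose and easily knocked over. Origin: centre of its underside, z up.
- tape_roll: bystander: roll of black tape lying flat, 62 mm in diameter, 19 mm high, loose. Origin: centre of its underside, z up.
- tape_measure: bystander: yellow and black tape measure lying flat, 64 x 83 x 32 mm (x, y, z), loose. Origin: centre of its underside, z up.

How it is judged:
At the end, for the whole second after the job is handed in: All three nuts lie at rest in the catch pan: each nut's centre is, in the pan's frame, between -40 and +50 mm along x and within 90 mm of the middle along y, and no higher than 30 mm above the table (x of nut_1 in the frame of catch_pan between -0.04 and 0.05 m and y of nut_1 in the frame of catch_pan between -0.09 and 0.09 m and height (world z) of each of nut_1, nut_2, nut_3 below 0.03 m and linear speed of each of nut_1, nut_2, nut_3 below 0.02 m/s and x of nut_2 in the frame of catch_pan between -0.04 and 0.05 m and y of nut_2 in the frame of catch_pan between -0.09 and 0.09 m and x of nut_3 in the frame of catch_pan between -0.04 and 0.05 m and y of nut_3 in the frame of catch_pan between -0.09 and 0.09 m); the robot touches nothing.
It fails at once if a nut is lifted off the surface instead of being swept (its origin above 30 mm) (height (world z) of any of nut_1, nut_2, nut_3 above 0.03 m).
It fails at once if the standing bolt is moved by more than 20 mm (distance of standing_bolt from where it was at the start of the episode above 0.02 m).
It fails at once if the roll of tape is moved by more than 20 mm (distance of tape_roll from where it was at the start of the episode above 0.02 m).
It fails at once if the tape measure is moved by more than 20 mm (distance of tape_measure from where it was at the start of the episode above 0.02 m).
It fails at once if the standing bolt is knocked over (tilted more than 0.4 rad) (angle between standing_bolt's own z axis and vertical above 0.4 rad).
It also fails if it takes over 64 s, if anything falls off the work surface, if the arm or the gripper's body presses on something with over 40 N, if the wrist force passes 120 N, or if a joint passes its speed limit or range.

## Working session

There is one attempt and no reset: what is moved stays moved. The work goes in short steps, Python scripts to look and compute and a shell command to move; the robot and the scene stay as the last step left them, time stands still between calls to the robot, and variables do not carry over. Pictures are saved under pics/ and viewed, at most 10 in all, crops included, and the job is handed in when it is done.

```bash
mkdir -p pics; ls
cat > h.py <<'E'
import numpy as np, cv2
from workcell import manip, cams, sensors
def snap(cam,name):
    im=cams.capture(cam); cv2.imwrite(f'pics/{name}.png',im[:,:,::-1]); return im
def world(cam,pts,z):
    c=cams.get_calibration(cam); P=np.array(c['pose'])
    K=np.array([[c['fx'],0,c['cx']],[0,c['fy'],c['cy']],[0,0,1.]])
    out=[]
    for (u,v),zz in zip(pts,np.broadcast_to(z,len(pts))):
        xd=np.array([(u-c['cx'])/c['fx'],(v-c['cy'])/c['fy']]);x=xd.copy()
        for _ in range(30): x=xd/(1+c['k1']*(x@x))
        d=P[:3,:3]@np.array([x[0],x[1],1]); o=P[:3,3]; out.append(o+d*(zz-o[2])/d[2])
    return np.array(out)
E
python3 - <<'E'
from h import *
snap('top','t0');snap('side','s0')
for n in('top','side'):
    c=cams.get_calibration(n);print({k:np.round(v,3).tolist() for k,v in c.items()})
s=sensors.observe();print(s['eef_pos'],s['eef_rot'],s['finger_gap'])
E
```

```text
jog.py
pics
workcell.py
{'fx': 461.652, 'fy': 461.652, 'cx': 319.016, 'cy': 200.994, 'k1': 0.016, 'pose': [[0.021, -0.99, 0.139, 0.314], [-1.0, -0.022, -0.005, 0.058], [0.008, -0.139, -0.99, 1.048], [0.0, 0.0, 0.0, 1.0]]}
{'fx': 409.781, 'fy': 409.781, 'cx': 316.787, 'cy': 195.878, 'k1': -0.011, 'pose': [[0.82, -0.312, 0.48, 0.056], [-0.572, -0.445, 0.689, -0.533], [-0.001, -0.839, -0.543, 0.496], [0.0, 0.0, 0.0, 1.0]]}
[0.23740158 0.52347471 0.23077338] [-1.71907730e-04  2.11287065e-01  9.77423915e-01 -4.86743464e-04] 0.08544623151391505
```

View pics/t0.png

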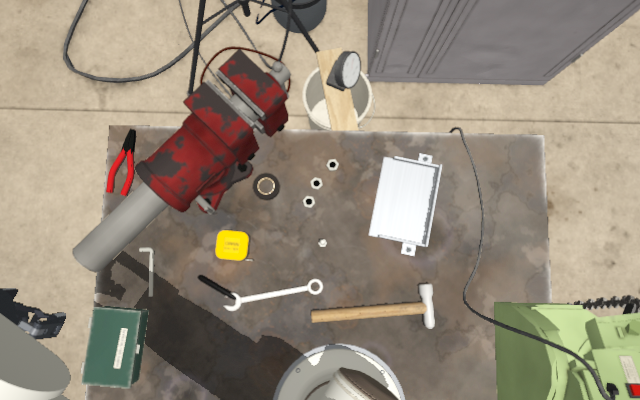

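View pics/s0.png

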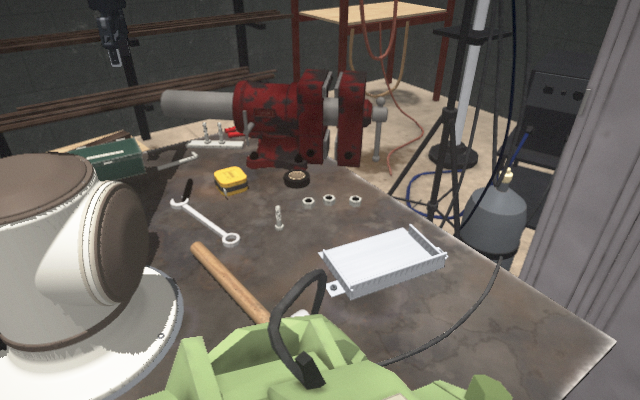

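The top view shows the nuts at about (333,165), (317,183) and (309,202), the bolt at (323,243), the tape roll at (265,186) and the tape measure at (232,245). The pan is centred near (406,201), with its mouth to the left. I'll zoom in to measure.

Run:
```python
from h import *
im=cv2.imread('pics/t0.png')
cv2.imwrite('pics/z0.png',cv2.resize(im[140:270,250:450],None,fx=4,fy=4,interpolation=cv2.INTER_CUBIC))
g=cv2.cvtColor(im,cv2.COLOR_BGR2GRAY)
for (u,v) in [(333,165),(317,183),(309,202),(323,243)]:
    w=g[v-11:v+12,u-11:u+12].astype(float); m=(w>140).astype(np.uint8)
    cs,_=cv2.findContours(m,cv2.RETR_EXTERNAL,2); c=max(cs,key=cv2.contourArea)
    (x,y),r=cv2.minEnclosingCircle(c); x+=u-11;y+=v-11
    print(x,y,r,world('top',[(x,y)],.010).round(4), world('top',[(x,y)],0).round(4))
```

```text
332.1666669845581 164.5 6.3465776443481445 [[0.5445 0.0241 0.01  ]] [[0.5467 0.0238 0.    ]]
316.03846168518066 182.96153831481934 6.3491668701171875 [[0.5006 0.0601 0.01  ]] [[0.5024 0.0602 0.    ]]
308.2564105987549 201.20512866973877 6.4116387367248535 [[0.4582 0.0769 0.01  ]] [[0.4596 0.0771 0.    ]]
322.2142858505249 242.5 4.473376750946045 [[0.3655 0.0433 0.01  ]] [[0.366  0.0432 0.    ]]
```

View pics/z0.png

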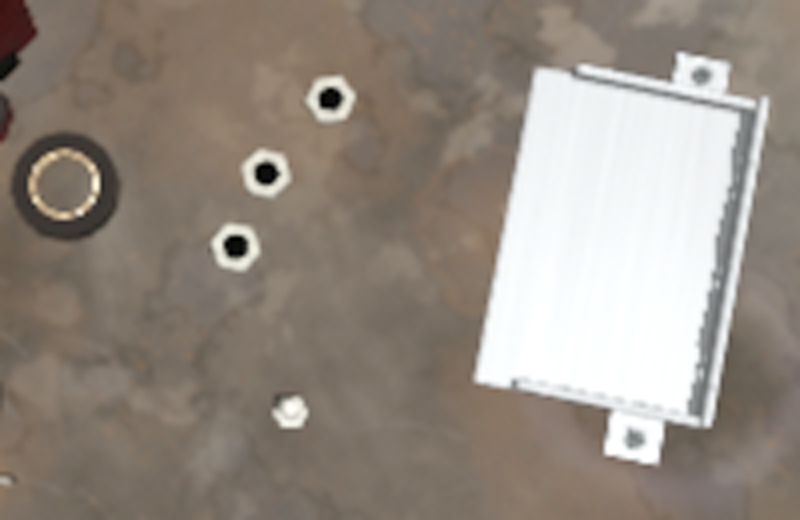

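```bash
cat > pan.py <<'E'
from h import *
from scipy.spatial.transform import Rotation as R
zp=lambda p:[(250+(x+.5)/4-.5,140+(y+.5)/4-.5) for x,y in p]
tab=world('top',zp([(702,75),(634,438)]),.005)
lip=world('top',zp([(533,68),(476,382)]),0.)
ey=lip[0]-lip[1]; L=np.linalg.norm(ey); ey/=L; ex=np.array([ey[1],-ey[0],0])
o=lip.mean(0)+.074*ex
to=lambda p:np.array([(p-o)@ex,(p-o)@ey])
fr=lambda x,y:o+ex*x+ey*y
nuts={'1':[.5445,.0241,0],'2':[.5006,.0601,0],'3':[.4582,.0769,0]}
E
python3 - <<'E'
from pan import *
print(L,o,ex,[to(t).round(4) for t in tab], (tab[0]-tab[1])/np.linalg.norm(tab[0]-tab[1]),ey)
for k,p in nuts.items(): print(k,to(np.array(p)).round(4))
print('roll,bolt,measure',[to(p).round(3) for p in world('top',zp([(66,186)])+[(322.2,242.5),(232,245)],[.019,.02,.03])])
s=sensors.observe();q=s['eef_rot'];r=R.from_quat([q[1],q[2],q[3],q[0]])
print(r.as_matrix().round(3),s['eef_pos'], 'ex in tool',r.inv().apply(ex), 'yaw of tool x',np.arctan2(*r.apply([1,0,0])[1::-1]),np.arctan2(ex[1],ex[0]))
print('nut1 approach in tool',r.inv().apply(fr(to(np.array(nuts['1']))[0]-.045,to(np.array(nuts['1']))[1])-s['eef_pos']))
print(world('top',[(288,110),(250,165)],.2))
E
```

```text
0.18589935656451007 [ 0.46378405 -0.15069647  0.        ] [-0.17193673 -0.98510799  0.        ] [array([0.0221, 0.1065]), array([ 0.0183, -0.1071])] [ 0.98189829 -0.18940896  0.        ] [ 0.98510799 -0.17193673  0.        ]
1 [-0.1861  0.0495]
2 [-0.214  0.   ]
3 [-0.2232 -0.0446]
roll,bolt,measure [array([-0.323, -0.031]), array([-0.174, -0.131]), array([-0.367, -0.175])]
[[-0.911  0.413 -0.001]
 [ 0.413  0.911 -0.001]
 [ 0.    -0.001 -1.   ]] [0.23740158 0.52347471 0.23077338] ex in tool [-2.50297874e-01 -9.68168402e-01  9.58922347e-04] yaw of tool x 2.7158093974442195 -1.743591670515661
nut1 approach in tool [-0.47470482 -0.2841421   0.23100262]
[[0.60619507 0.11621278 0.2       ]
 [0.49767883 0.1840185  0.2       ]]
```

The rows are not in the units I measure in: turns go in shares of pi/2 rad. I convert before sending: 0.12 rad is 0.0764.

```bash
python3 jog.py '[{"tx": -0.016,"ty": -0.03},{"tx": -0.016,"ty": -0.03},{"tx": -0.016,"ty": -0.03},{"tx": -0.016,"ty": -0.03},{"tx": -0.016,"ty": -0.03},{"tx": -0.016,"ty": -0.03},{"tx": -0.016,"ty": -0.03},{"tx": -0.016,"ty": -0.03}]' 0.016 20
python3 jog.py '[{"rz": 0.0764},{"rz": 0.0764},{"rz": 0.0764},{"rz": 0.0764},{"rz": 0.0764},{"rz": 0.0764},{"rz": 0.0764},{"rz": 0.0764}]'
python3 jog.py '[{"rz": 0.0764},{"rz": 0.0764},{"rz": 0.0764},{}]'
cat > go.py <<'E'
import sys
from pan import *
s=sensors.observe();q=s['eef_rot'];r=R.from_quat([q[1],q[2],q[3],q[0]])
p=np.array(s['eef_pos']);print('t',s['t'],'pan xy',to(p).round(4),'z',p[2].round(4),'gap',s['finger_gap'],'F',np.round(s['contact_force'],1))
print('-ex in tool',r.inv().apply(-ex).round(3),'z tilt',r.apply([0,0,1]).round(3))
if len(sys.argv)>3:
    t=fr(float(sys.argv[1]),float(sys.argv[2]));t[2]=float(sys.argv[3]);print('tool delta',r.inv().apply(t-p).round(4))
E
python3 go.py -.222 .0495 .10
```

```text
t: 0.77
eef_pos: [0.2544, 0.2507, 0.231]
eef_rot: [-0.0, 0.211, 0.977, -0.0]
contact_force: [1.1, -0.0, 0.9]
finger_gap: 0.016
finger_force: 0.0
t: 1.43
eef_pos: [0.2548, 0.2521, 0.2311]
eef_rot: [-0.0, 0.641, 0.767, -0.0]
contact_force: [-0.3, -0.8, -0.1]
finger_gap: 0.0158
finger_force: 0.0
t: 1.77
eef_pos: [0.2549, 0.2521, 0.2311]
eef_rot: [-0.0, 0.768, 0.64, -0.0]
contact_force: [-0.7, -0.6, -0.4]
finger_gap: 0.0157
finger_force: 0.0
t 1.7667 pan xy [-0.3609 -0.2751] z 0.2311 gap 0.015727514787645804 F [-0.7 -0.6 -0.4]
-ex in tool [ 1.    -0.009 -0.   ] z tilt [-0. -0. -1.]
tool delta [-0.136   0.3258  0.1311]
```

```bash
python3 jog.py '[{"tx": -0.034,"ty": 0.02},{"tx": -0.034,"ty": 0.02},{"tx": -0.034,"ty": 0.02},{"tx": -0.034,"ty": 0.02},{"ty": 0.035},{"ty": 0.035},{"ty": 0.035},{"ty": 0.035}]'
python3 jog.py '[{"ty": 0.035},{"ty": 0.035},{"ty": 0.035},{"tz": 0.03},{"tz": 0.03},{"tz": 0.03},{"tz": 0.03},{}]'
python3 go.py -.222 .0495 .02
python3 - <<'E'
from h import *
im=snap('top','a'); a=cv2.imread('pics/a.png'); s=cv2.imread('pics/s0.png') if 0 else snap('side','b')[:,:,::-1]
cv2.imwrite('pics/ab.png',np.vstack([cv2.resize(a[120:270,230:450],(660,300)) if 0 else cv2.resize(a[120:270,230:450],(440,300)),cv2.resize(s[150:300,230:450],(440,300))]))
E
```

```text
t: 2.43
eef_pos: [0.4461, 0.0901, 0.2311]
eef_rot: [0.0, 0.765, 0.644, 0.0]
contact_force: [0.5, 0.2, 1.4]
finger_gap: 0.0161
finger_force: 0.0
t: 3.1
eef_pos: [0.5452, 0.0726, 0.1056]
eef_rot: [-0.003, 0.765, 0.644, -0.003]
contact_force: [-1.4, -0.4, -1.9]
finger_gap: 0.0159
finger_force: 0.0
t 3.1 pan xy [-0.234   0.0418] z 0.1056 gap 0.015942940466008707 F [-1.4 -0.4 -1.9]
-ex in tool [ 1.     0.002 -0.001] z tilt [-0.008 -0.    -1.   ]
tool delta [-0.0119  0.0084  0.0856]
```

View pics/ab.png

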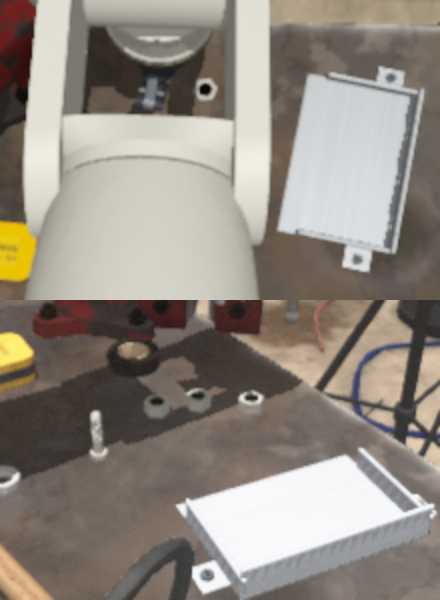

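```bash
python3 jog.py '[{"ty": 0.008,"tz": 0.02},{"tz": 0.025},{"tz": 0.025},{"tz": 0.01},{}]'
python3 go.py -.222 .0495 .006
```

```text
t: 3.62
eef_pos: [0.5556, 0.0713, 0.0311]
eef_rot: [-0.0, 0.766, 0.643, -0.001]
contact_force: [-0.5, -0.3, -0.1]
finger_gap: 0.0162
finger_force: 0.0
t 3.6167 pan xy [-0.2344  0.0523] z 0.0311 gap 0.016248735524579328 F [-0.5 -0.3 -0.1]
-ex in tool [ 1.    -0.001 -0.   ] z tilt [-0.001 -0.    -1.   ]
tool delta [-0.0124 -0.0027  0.0251]
```

```bash
python3 jog.py '[{"ty": -0.002,"tz": 0.012},{"tz": 0.012},{}]'
python3 go.py -.222 .0495 .006
python3 jog.py '[{"tx": -0.01},{"tx": -0.01},{"tx": -0.01},{"tx": -0.01},{"tx": -0.01},{"tx": -0.01},{}]'
python3 go.py -.02 .0495 .007
python3 - <<'E'
from h import *
a=snap('top','c')[:,:,::-1]; s=snap('side','d')[:,:,::-1]
cv2.imwrite('pics/cd.png',np.vstack([cv2.resize(a[120:270,230:450],(440,300)),cv2.resize(s[130:300,230:450],(440,340))]))
E
```

```text
t: 3.87
eef_pos: [0.5536, 0.0716, 0.007]
eef_rot: [-0.0, 0.766, 0.643, -0.0]
contact_force: [-0.1, 0.4, -0.4]
finger_gap: 0.0157
finger_force: 0.0
t 3.8667 pan xy [-0.2344  0.0503] z 0.007 gap 0.01570450051142505 F [-0.1  0.4 -0.4]
-ex in tool [ 1.    -0.002 -0.   ] z tilt [-0.001 -0.    -1.   ]
tool delta [-0.0124 -0.0008  0.001 ]
t: 4.45
eef_pos: [0.5431, 0.0105, 0.0075]
eef_rot: [0.0, 0.767, 0.642, -0.0]
contact_force: [-0.5, 0.4, 0.6]
finger_gap: 0.0161
finger_force: 0.0
t 4.45 pan xy [-0.1725  0.0504] z 0.0075 gap 0.016069461891977287 F [-0.5  0.4  0.6]
-ex in tool [ 1.    -0.004 -0.   ] z tilt [ 0. -0. -1.]
tool delta [-0.1525 -0.0004  0.0006]
```

View pics/cd.png

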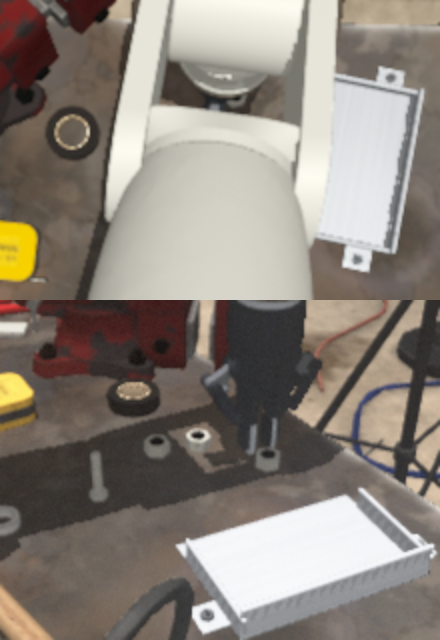

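The side view shows nut 1 at crop pixel (267,458), seated just ahead of the two fingertips. Nuts 2 and 3 and the bolt haven't moved. I'll keep pushing.

```bash
python3 jog.py '[{"tx": -0.01},{"tx": -0.01},{"tx": -0.01},{"tx": -0.01},{"tx": -0.01},{"tx": -0.01},{"tx": -0.01},{"tx": -0.01}]'
python3 jog.py '[{"tx": -0.01,"tz": -0.001},{"tx": -0.01},{"tx": -0.01},{"tx": -0.01},{"tx": -0.01},{"tx": -0.01},{"tx": -0.01},{}]'
python3 go.py -.252 0 .06
python3 - <<'E'
from h import *
a=snap('top','e')[:,:,::-1]; s=snap('side','f')[:,:,::-1]
cv2.imwrite('pics/ef.png',np.vstack([cv2.resize(a[120:270,230:450],(440,300)),cv2.resize(s[130:300,230:450],(440,340))]))
E
```

```text
t: 5.22
eef_pos: [0.5292, -0.0674, 0.0073]
eef_rot: [-0.0, 0.766, 0.643, -0.0]
contact_force: [-0.6, 0.7, 0.3]
finger_gap: 0.0159
finger_force: 0.3
t: 5.88
eef_pos: [0.517, -0.1369, 0.0083]
eef_rot: [0.0, 0.767, 0.642, -0.0]
contact_force: [0.4, 0.2, 0.1]
finger_gap: 0.0159
finger_force: 0.0
t 5.8833 pan xy [-0.0227  0.05  ] z 0.0083 gap 0.01589357673827802 F [0.4 0.2 0.1]
-ex in tool [ 1.    -0.003 -0.001] z tilt [-0.    -0.001 -1.   ]
tool delta [ 0.2291 -0.0508 -0.0518]
```

View pics/ef.png

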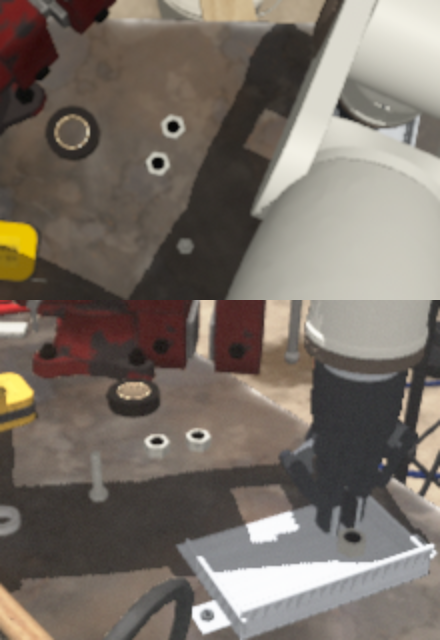

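Nut 1 is well inside the pan, at side-crop pixel (352,537). Nut 2 is next.

```bash
python3 jog.py '[{"tx": 0.005,"tz": -0.02},{"tz": -0.03},{"tx": 0.025,"ty": -0.005},{"tx": 0.025,"ty": -0.005},{"tx": 0.025,"ty": -0.005},{"tx": 0.025,"ty": -0.005},{"tx": 0.025,"ty": -0.005},{"tx": 0.025,"ty": -0.005}]'
python3 jog.py '[{"tx": 0.025,"ty": -0.005},{"tx": 0.025,"ty": -0.005},{"tx": 0.025,"ty": -0.01},{},{}]'
python3 go.py -.251 0 .007
```

```text
t: 6.65
eef_pos: [0.5143, 0.0243, 0.0583]
eef_rot: [-0.0, 0.766, 0.643, -0.0]
contact_force: [1.8, -0.6, -0.4]
finger_gap: 0.0163
finger_force: 0.0
t: 7.07
eef_pos: [0.5076, 0.1014, 0.0582]
eef_rot: [-0.0, 0.765, 0.644, -0.0]
contact_force: [0.7, -1.1, -0.0]
finger_gap: 0.016
finger_force: 0.0
t 7.0667 pan xy [-2.559e-01 -2.000e-04] z 0.0582 gap 0.016007816073118793 F [ 0.7 -1.1 -0. ]
-ex in tool [ 1.     0.001 -0.   ] z tilt [-0. -0. -1.]
tool delta [-0.0049  0.0002  0.0512]
```

```bash
python3 jog.py '[{"tz": 0.025},{"tz": 0.015},{"tz": 0.011},{},{"tx": -0.01},{"tx": -0.01},{"tx": -0.01},{"tx": -0.01}]'
python3 jog.py '[{"tx": -0.01},{"tx": -0.01},{"tx": -0.01},{"tx": -0.01},{"tx": -0.01},{"tx": -0.01},{"tx": -0.01},{"tx": -0.01}]'
python3 go.py
python3 jog.py '[{"tx": -0.01},{"tx": -0.01},{"tx": -0.01},{"tx": -0.01},{"tx": -0.01},{"tx": -0.01,"tz": -0.001},{"tx": -0.01},{"tx": -0.01}]'
python3 jog.py '[{"tx": -0.01},{"tx": -0.01},{"tx": -0.01},{}]'
python3 go.py -.26 -.0446 .06
```

```text
t: 7.73
eef_pos: [0.5012, 0.0592, 0.008]
eef_rot: [0.0, 0.766, 0.642, 0.0]
contact_force: [0.0, 0.2, -0.1]
finger_gap: 0.0156
finger_force: 0.1
t: 8.4
eef_pos: [0.4869, -0.0191, 0.0073]
eef_rot: [-0.0, 0.766, 0.643, -0.0]
contact_force: [-0.2, -0.2, 0.4]
finger_gap: 0.0159
finger_force: 0.3
t 8.4 pan xy [-0.1336  0.0002] z 0.0073 gap 0.01585426222447417 F [-0.2 -0.2  0.4]
-ex in tool [ 1.    -0.002 -0.   ] z tilt [-0. -0. -1.]
t: 9.07
eef_pos: [0.473, -0.098, 0.0084]
eef_rot: [0.0, 0.766, 0.643, -0.0]
contact_force: [0.5, -0.2, 1.4]
finger_gap: 0.0159
finger_force: 0.2
t: 9.4
eef_pos: [0.4678, -0.1282, 0.0083]
eef_rot: [0.0, 0.767, 0.642, -0.0]
contact_force: [0.8, 0.1, -0.2]
finger_gap: 0.0157
finger_force: 0.0
t 9.4 pan xy [-0.0229  0.0001] z 0.0083 gap 0.015715441653023358 F [ 0.8  0.1 -0.2]
-ex in tool [ 1.    -0.003 -0.   ] z tilt [-0. -0. -1.]
tool delta [ 0.237  -0.0454 -0.0518]
```

```bash
python3 jog.py '[{"tx": 0.005,"tz": -0.02},{"tz": -0.03},{"tx": 0.025,"ty": -0.005},{"tx": 0.025,"ty": -0.005},{"tx": 0.025,"ty": -0.005},{"tx": 0.025,"ty": -0.005},{"tx": 0.025,"ty": -0.005},{"tx": 0.025,"ty": -0.005}]'
python3 jog.py '[{"tx": 0.025,"ty": -0.005},{"tx": 0.025,"ty": -0.005},{"tx": 0.03,"ty": -0.005},{},{}]'
python3 go.py -.26 -.0446 .007
python3 - <<'E'
from h import *
a=snap('top','g')[:,:,::-1]; s=snap('side','i')[:,:,::-1]
cv2.imwrite('pics/gi.png',np.vstack([cv2.resize(a[120:270,230:450],(440,300)),cv2.resize(s[130:300,230:450],(440,340))]))
E
```

```text
t: 10.07
eef_pos: [0.4652, 0.0327, 0.0584]
eef_rot: [0.0, 0.766, 0.643, 0.0]
contact_force: [0.4, -0.4, -0.4]
finger_gap: 0.0156
finger_force: 0.0
t: 10.48
eef_pos: [0.4643, 0.114, 0.0582]
eef_rot: [-0.0, 0.765, 0.644, -0.0]
contact_force: [0.4, -0.2, -0.5]
finger_gap: 0.0159
finger_force: 0.0
t 10.4833 pan xy [-0.2609 -0.045 ] z 0.0582 gap 0.015882450071832248 F [ 0.4 -0.2 -0.5]
-ex in tool [ 1.  0. -0.] z tilt [-0. -0. -1.]
tool delta [-0.0009  0.0004  0.0512]
```

View pics/gi.png

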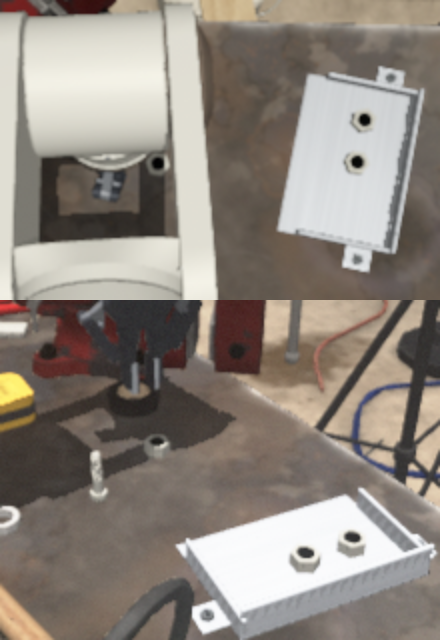

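Nuts 1 and 2 lie in the pan, at top-crop pixels (363,120) and (357,162). Nut 3 is still at (157,163) and the bolt is standing. I'll shift 6 mm away from the tape roll before going down.

```bash
python3 jog.py '[{"tx": -0.006},{"tz": 0.025},{"tz": 0.015},{"tz": 0.011},{},{"tx": -0.01},{"tx": -0.01},{"tx": -0.01}]'
python3 jog.py '[{"tx": -0.01},{"tx": -0.01},{"tx": -0.01},{"tx": -0.01},{"tx": -0.01},{"tx": -0.01},{"tx": -0.01},{"tx": -0.01}]'
python3 go.py -.022 -.0446 .008
```

```text
t: 11.25
eef_pos: [0.4586, 0.0761, 0.0081]
eef_rot: [0.0, 0.766, 0.643, 0.0]
contact_force: [-0.2, 0.4, 0.5]
finger_gap: 0.0163
finger_force: 0.1
t: 11.92
eef_pos: [0.4442, -0.0025, 0.0073]
eef_rot: [0.0, 0.766, 0.643, -0.0]
contact_force: [0.8, 1.0, 0.4]
finger_gap: 0.0157
finger_force: 0.3
t 11.9167 pan xy [-0.1427 -0.0448] z 0.0073 gap 0.015659793593350287 F [0.8 1.  0.4]
-ex in tool [ 1.    -0.002 -0.   ] z tilt [-0. -0. -1.]
tool delta [-0.1207  0.0005 -0.0007]
```

```bash
python3 jog.py '[{"tx": -0.01},{"tx": -0.01},{"tx": -0.01},{"tx": -0.01},{"tx": -0.01},{"tx": -0.01,"tz": -0.001},{"tx": -0.01},{"tx": -0.01}]'
python3 jog.py '[{"tx": -0.01},{"tx": -0.01},{"tx": -0.01},{"tx": -0.01},{}]'
python3 jog.py '[{"tx": 0.005,"tz": -0.02},{"tz": -0.03},{"tx": 0.025,"tz": -0.02},{"tx": 0.03,"tz": -0.02},{"tx": 0.03},{"tx": 0.03},{"tx": 0.03},{"tx": 0.03}]'
python3 jog.py '[{"tx": 0.01},{},{}]'
python3 go.py
python3 - <<'E'
from h import *
a=snap('top','j')[:,:,::-1]; s=snap('side','k')[:,:,::-1]
cv2.imwrite('pics/jk.png',np.vstack([cv2.resize(a[120:270,210:450],(480,300)),cv2.resize(s[150:300,210:450],(480,300))]))
E
```

```text
t: 12.58
eef_pos: [0.4303, -0.0813, 0.0084]
eef_rot: [0.0, 0.766, 0.643, -0.0]
contact_force: [-0.5, 0.4, 0.6]
finger_gap: 0.0163
finger_force: 0.2
t: 13.0
eef_pos: [0.4233, -0.1213, 0.0083]
eef_rot: [0.0, 0.767, 0.642, -0.0]
contact_force: [0.4, 0.1, -1.0]
finger_gap: 0.016
finger_force: 0.0
t: 13.67
eef_pos: [0.4548, 0.0592, 0.0985]
eef_rot: [0.0, 0.766, 0.643, 0.0]
contact_force: [0.7, 0.2, 0.2]
finger_gap: 0.0162
finger_force: 0.0
t: 13.92
eef_pos: [0.4564, 0.0676, 0.0981]
eef_rot: [-0.0, 0.766, 0.643, -0.0]
contact_force: [-0.1, 0.1, -0.5]
finger_gap: 0.016
finger_force: 0.0
t 13.9167 pan xy [-0.2138 -0.0448] z 0.0981 gap 0.016035157870679995 F [-0.1  0.1 -0.5]
-ex in tool [ 1.    -0.001 -0.   ] z tilt [-0.001 -0.    -1.   ]
```

View pics/jk.png

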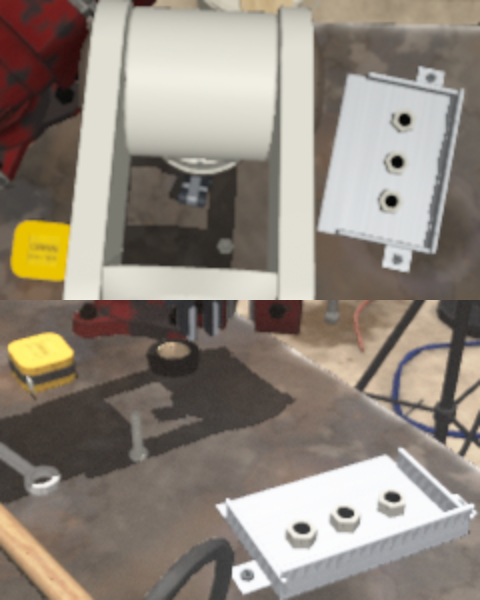

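All three nuts are well inside the pan, at top-crop pixels (404,120), (397,162) and (391,201). The bolt is still standing, and the roll and tape measure haven't moved.

```bash
python3 -c "
from workcell import manip, cams, sensors
print(manip.sign_off())"
```

```text
the job is handed in; nothing more can be done
None
```

I swept all three nuts over the lip into the catch pan and handed the job in at about 14 s; the final pictures show them well inside it, with the bolt still standing and the roll and tape measure unmoved, though sign-off returned no verdict.

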